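Trim a casting charge on the dial scale

TASK

Weigh out the casting charge: swing the red-knobbed pan lock right over so the pan is free and the scale shows its full load, then push brass bars off the pan into the hide-lined tray until the pointer comes to rest inside the green band on the dial. The copper-coloured button and the bars still needed stay on the pan, the lock stays open, every bar taken off lies in the tray, and the cactus pot, the jar and the candle are left where they stand.

Things in the scene. Friction and masses are not known exactly. Their poses are not given: they have to be found in the camera images.
- scale: Green enamelled dial scale, fixed. Origin on the table under the pan's centre; z up, -x is the lock side (towards the robot), +x the dial side; pan, lever, dial and tray turn with its yaw. Housing under the pan 150 x 140 mm (x, y), 44 mm high. The round dial (150 mm across) stands 190 mm towards +x, its top edge 105 mm above the table, facing up and to +x.
- pan_top (a point): Centre of the pan's upper face. Flat, rimless steel plate, 190 mm (scale x) by 170 mm (scale y), 4 mm thick. Locked, its face is 75 mm above the table. Free, it sinks straight down 24 mm per kg (13 to 18 mm with the starting load), never tilts, rises about 2.4 mm for each bar taken off and settles in about 0.5 s.
- pointer (a joint): Black dial pointer, rad; grows clockwise (seen by someone reading the dial) by 4.5 rad per kg on the pan, about 0.45 per bar. The green band spans 1.73 to 2.23. Ticks every 0.45 rad (100 g). At 0 it points to the pan; it stays near 0 while the lock holds the pan up.
- green_band (a point): Middle of the green band, 48 mm from the dial's centre, a painted arc 12 mm wide and about 24 mm long.
- dial_centre (a point): Centre of the white dial face (137 mm across), tilted 30 degrees towards +x.
- pointer_tip (a point): Tip of the pointer, 53 mm from the dial's centre; a short blunt tail sticks out 17 mm the other way.
- lock_lever (a joint): Pan lock lever, rad: 0 locked (handle leans 40 degrees to the scale's +y), 1.45 fully open (leans 43 degrees to -y, on its stop). Swings in the scale's y-z plane about lock_hinge. Its cam holds the pan up; after a slight hump near the start (under 3 N at the knob) the load helps it open. Below 1.2 the cam may still carry the pan.
- lock_knob (a point): Centre of the red ball, 18 mm across, on the end of the lever's 8 mm thick handle, 65 mm from the hinge axis; 87 mm above the table when locked, 102 mm at the top of its swing. It stands 31 mm clear of the pan's -x edge.
- lock_hinge (a point): Point on the lever's hinge axis in the plane of the handle, 37 mm above the table, 126 mm from the pan's centre towards the scale's -x.
- bar_1: Brass casting bar, 20 mm (x) by 44 mm (y) by 13.5 mm high, about 100 g (93 to 107). Origin at the centre of its underside. The four bars lie side by side on the pan about 32 mm apart along the scale's x, long sides across it (along y); bar_1 is nearest the lever, bar_4 next to the button.
- bar_2: Brass casting bar, 20 mm (x) by 44 mm (y) by 13.5 mm high, about 100 g (93 to 107). Origin at the centre of its underside. The four bars lie side by side on the pan about 32 mm apart along the scale's x, long sides across it (along y); bar_1 is nearest the lever, bar_4 next to the button.
- bar_3: Brass casting bar, 20 mm (x) by 44 mm (y) by 13.5 mm high, about 100 g (93 to 107). Origin at the centre of its underside. The four bars lie side by side on the pan about 32 mm apart along the scale's x, long sides across it (along y); bar_1 is nearest the lever, bar_4 next to the button.
- bar_4: Brass casting bar, 20 mm (x) by 44 mm (y) by 13.5 mm high, about 100 g (93 to 107). Origin at the centre of its underside. The four bars lie side by side on the pan about 32 mm apart along the scale's x, long sides across it (along y); bar_1 is nearest the lever, bar_4 next to the button.
- old_button: Copper-coloured casting button with a short sprue stub, 48 mm across, 28 mm high, weight unknown (160 to 340 g), on the dial end of the pan. Origin at the centre of its underside. It stays on the pan.
- tray: Shallow wooden catch tray, 200 mm (x) by 130 mm (y), walls 6 mm thick and 40 mm high, brown hide floor 12 mm above the table, fixed. Origin at the centre of its underside. It stands along one side of the scale, at +y or -y, its near wall tucked under the edge of the pan, so that a bar pushed over that edge drops into it.
- cactus_pot: Orange pot with a small cactus, 90 mm across, 104 mm high, on the side of the scale away from the tray; loose. Origin at the centre of its underside. Leave it where it stands.
- jar: Glass jar with a white lid, 68 mm across, 75 mm high, beside the dial; loose. Origin at the centre of its underside. Leave it where it stands.
- candle: Red candle, 20 mm thick, in a brass holder 64 mm across, 108 mm high in all, beside the dial; loose. Origin at the centre of its underside. Leave it where it stands.
Things that resemble listed ones, but are neither listed nor needed, are in the scene too. What is shaped like the bar_2 but purple is not meant. What is shaped like the bar_1 but black is not meant.

How it is judged:
By the outcome, as a careful person would: the job done as asked, in the order asked, and still so for the second after the job is handed in, with the robot touching nothing.
It also fails if it takes over 54 s, if anything falls off the work surface, if the arm or the gripper's body presses on something with over 40 N, if the wrist force passes 120 N, or if a joint passes its speed limit or range.

ROBOT

A 7-joint arm with a two-finger parallel gripper is mounted at the origin on the work surface. World frame = base frame: x ahead of the robot, y to its left, z up, the work surface at z = 0. Lengths are in m, angles in rad, forces in N, time in s.
With the tool pointing down it reaches from about 0.425 to 0.875 m from the base axis. Payload 4.7 kg.
Tool frame: the origin (TCP) lies between the finger pads; the fingertips stand 11 mm ahead of it and the grasp point (between the pads) lies 8 mm behind it; z points along the fingers, y is the line along which they close (so a half turn about z gives the same grasp; the last joint's range is limited). The gripper opens to 87 mm and grips with 3 to 60 N. Pads are 19 mm wide; open, the fingers measure 117 mm over their backs; the gripper's body (75 mm by 190 mm) begins 51 mm behind the grasp point.
Start: joints at [1.354, 0.321, -0.07, 1.45, 0.023, 1.371, -0.057], TCP at [0.149, -0.633, 0.234] pointing down, gripper open.
Joint ranges: [-2.86, 2.86], [-0.3, 2.09], [-1.38, 1.24], [0.06, 2.45], [-1.56, 4.7], [0.09, 2.05], [-2.69, 2.69]. Speed limits (rad/s): [2.57, 2.57, 3.14, 3.14, 3.14, 3.14, 3.14].

INTERFACE

Orientations are given as a rotation vector (axis times angle).
In Python, from bench import ctrl gives the robot as it stands. The module is installed in compiled form; this text tells all that it offers.
- The arm moves only by the shell command python3 -m inch 'ROWS' [FORCE]. ROWS is JSON, a list of rows, each an object with "slide": the shift along the tool's x, y, z scaled (see below), a list of three; "angular": the turn, a rotation vector about the tool's x, y, z scaled (see below), a list of three; "claw": the opening, from -1 (shut) to 1 (fully open). In form: [{"slide": [tx, ty, tz], "angular": [rx, ry, rz], "claw": claw}, ...]. A call has 1 to 10 rows; each row is the pose to reach, as a shift and turn from the pose commanded when the call began, along the tool's axes at that moment; what a row does not reach only later rows make up. The controller multiplies each number of a shift by 0.25 m and each number of a turn by 30 degrees. A row lasts 1/10 s, in which the tool goes at most 50 mm and 8.59 degrees, less where a joint would pass 70% of its speed; a pose out of reach is approached as far as the arm can. A call with a number of a shift or a turn outside -1 to 1 is refused whole. A call with a gripper value outside its range is refused whole. The fingers move at their own pace and stop on an object; FORCE is the grip in N (left out, the last holds). Time passes only in rows, so rows that repeat a pose let the fingers close. It gives the time, the measured TCP pose, the force, the opening and the grip force at its end, in the units of the state.
- ctrl.get_state(): the state, without advancing time (a new reading comes with each control period).
- ctrl.get_image(name): name is "scene" or "top" or "wrist"; returns a dict with "color" (480x640x3 uint8, red, green, blue), "depth" (480x640 float32, m along the optical axis (not along the pixel's ray), 0 where there is no reading), "camera_matrix" (3x3 intrinsics, pixels), "extrinsics" (4x4, takes a point from camera to world coordinates); the wrist camera has in their place "tool_from_camera" (4x4, takes a point from camera to tool coordinates, whose origin is the TCP and whose axes are the flange's). Camera axes: x right, y up, looking along -z (the intrinsics and any distortion apply to the point x, -y, -z); pixel columns grow to the right and rows downward; lengths in m; the calibration is good to about 2 mm. A picture is of the moment at which its call begins: read the wrist's pose just before it.
- ctrl.close_job(): hands the job in; it is judged then, once.
Trained networks look in the newest picture that a camera, given by its name, has taken for a name from the list of things; names that differ only in an ending like _2 or _b are one class to them, and where a whole thing is asked for, a point or a joint stands for the part that bears it (a point fixed in the world has none). Each returns a list of dicts, best first, with "confidence" (0 to 1); they miss things now and then, are a little off and sometimes report something else, mostly with a low value. They report only what shows in the picture. A call takes as long as a camera call. They do not tell look-alikes from the thing itself.
- ctrl.find_in(query, camera): "bbox" ([centre column, centre row, width, height] in pixels, round what is visible of it).
- ctrl.outline_of(query, camera): "mask" (480x640 bool, what is visible of it) and "bbox" ([centre column, centre row, width, height] in pixels, round what is visible of it).
The state is a dict: "time": time; "joint_positions": joint angles; "qd": joint speeds; "joint_torque": joint torques, N m; "position": TCP position; "tool_rot": TCP orientation; "ft_force": force on the tool from outside, world axes, zero at the start; "torque": the same for the moment, N m; "grip_width": opening from 0.0 (shut) to 1.0 (fully open); "grip_force": force on a finger pad.
Only numpy, scipy, OpenCV 4.12 (cv2) and the standard library are available. Lean on these libraries where they do the work, as an engineer would, in place of code of your own. Each camera call takes 0.05 s, during which the arm holds its last target. There are 200 camera calls.

## Working session

There is one attempt and no reset: what is moved stays moved. The work goes in short steps, Python scripts to look and compute and a shell command to move; the robot and the scene stay as the last step left them, time stands still between calls to the robot, and variables do not carry over. Pictures are saved under pics/ and viewed, at most 10 in all, crops included, and the job is handed in when it is done.

```bash
mkdir -p pics; cat > h.py <<'E'
import numpy as np, cv2
from bench import ctrl
from scipy.spatial.transform import Rotation as R
def world(im,uv,T=None):
    u,v=int(round(uv[0])),int(round(uv[1])); K=im["camera_matrix"]
    p=im["depth"][max(v-1,0):v+2,max(u-1,0):u+2]; p=p[p>0]; d=np.median(p) if len(p) else 0
    c=np.array([(uv[0]-K[0,2])/K[0,0]*d,-(uv[1]-K[1,2])/K[1,1]*d,-d,1])
    return ((im["extrinsics"] if T is None else T)@c)[:3]
def cloud(im,T=None):
    K=im["camera_matrix"]; d=im["depth"]; v,u=np.mgrid[:480,:640]
    c=np.stack([(u-K[0,2])/K[0,0]*d,-(v-K[1,2])/K[1,1]*d,-d,np.ones_like(d)],-1)
    return (c@(im["extrinsics"] if T is None else T).T)[...,:3]
def save(im,name): cv2.imwrite("pics/"+name+".png",im["color"][...,::-1])
E
python3 - <<'E'
from h import *
s=ctrl.get_state(); print({k:np.round(v,3) for k,v in s.items()})
for c in("top","scene"):
    im=ctrl.get_image(c); save(im,c+"0"); print(c,im["extrinsics"][:3,3].round(3))
    for q in("scale","lock_knob","bar_1","old_button","tray","cactus_pot","jar","candle","pointer_tip","dial_centre"):
        for r in ctrl.find_in(q,c)[:6]:
            b=r["bbox"]; print(q,round(r["confidence"],2),np.round(b),world(im,b[:2]).round(3))
E
```

```text
{'time': np.float64(0.0), 'joint_positions': array([ 1.354,  0.322, -0.07 ,  1.452,  0.023,  1.371, -0.057]), 'qd': array([ 0.003,  0.   ,  0.002,  0.   ,  0.001, -0.001, -0.   ]), 'joint_torque': array([ 0.0000e+00, -4.9128e+01, -4.0300e-01, -3.1253e+01, -6.4000e-02,
        4.3000e-02,  0.0000e+00]), 'position': array([ 0.149, -0.632,  0.232]), 'tool_rot': array([-3.119, -0.362,  0.   ]), 'ft_force': array([ 0.176, -0.801,  1.153]), 'torque': array([ 0.026, -0.009, -0.006]), 'grip_force': np.float64(0.0), 'grip_width': np.float64(0.995)}
top [0.382 0.002 0.942]
scale 0.81 [365. 208. 134. 207.] [ 0.627 -0.045  0.074]
lock_knob 0.73 [331. 300.  39.  26.] [0.48  0.001 0.   ]
bar_1 0.92 [367. 240.  28.  18.] [ 0.571 -0.05   0.089]
bar_1 0.91 [367. 220.  24.  17.] [ 0.603 -0.049  0.088]
bar_1 0.88 [331. 368.  27.  22.] [ 0.366 -0.006  0.014]
bar_1 0.74 [358. 278.  30.  20.] [ 0.508 -0.04   0.089]
bar_1 0.7 [271. 300.  27.  15.] [0.472 0.104 0.015]
bar_1 0.56 [364. 261.  31.  13.] [ 0.537 -0.047  0.088]
old_button 0.76 [379. 197.  31.  29.] [ 0.639 -0.065  0.103]
tray 0.8 [443. 266.  99.
[... 915 characters left out ...]

bar_1 0.59 [264. 227.  27.  23.] [ 0.52  -0.041  0.087]
bar_1 0.59 [242. 197.  17.  16.] [ 0.37  -0.007  0.012]
old_button 0.81 [297. 294.  37.  33.] [ 0.659 -0.069  0.093]
tray 0.56 [200. 316. 115. 140.] [ 0.562 -0.189  0.011]
cactus_pot 0.95 [363. 238.  52.  51.] [0.614 0.093 0.061]
jar 0.77 [427. 309.  54.  57.] [0.777 0.078 0.074]
candle 0.6 [211. 446.  47.  57.] [ 0.755 -0.259  0.048]
pointer_tip 0.83 [334. 356.  16.  54.] [ 0.759 -0.075  0.08 ]
dial_centre 0.69 [270. 207.  24.  31.] [0.468 0.001 0.065]
dial_centre 0.68 [302. 309. 179. 242.] [ 0.674 -0.069  0.073]
dial_centre 0.55 [201. 315. 115. 142.] [ 0.561 -0.188  0.011]
dial_centre 0.51 [269. 241.  32.  19.] [ 0.549 -0.048  0.085]
```

View pics/top0.png

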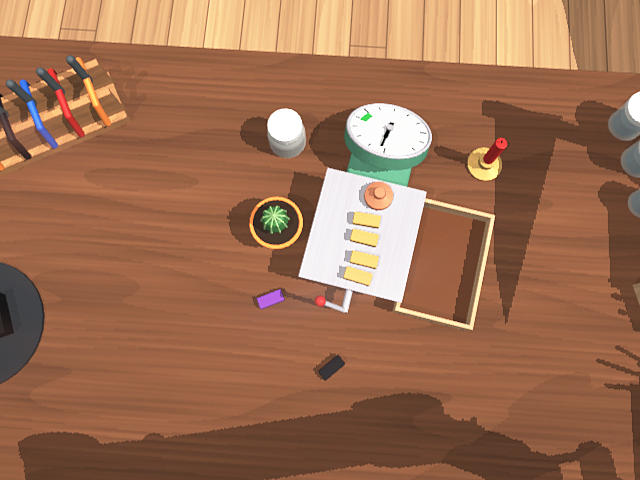

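View pics/scene0.png

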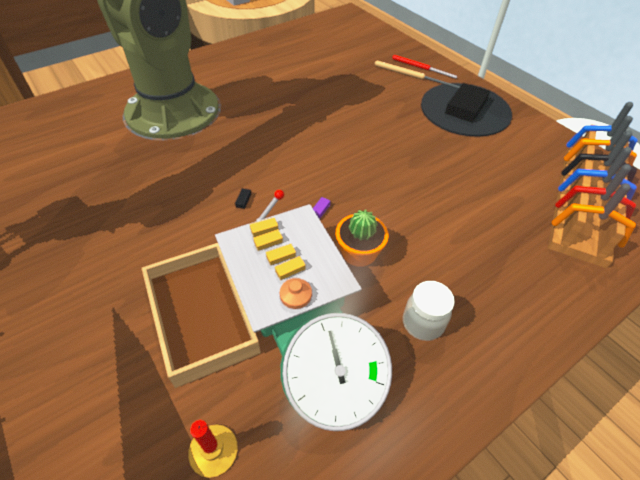

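The top view shows the locked lever with its red knob at (320,301). The four brass bars are at (358,276), (364,260), (365,238) and (367,219), the button is at (379,196) and the tray is to the right (scale -y). The dial is near 0.

Possible mix-ups:
- **Knob:** the red rack tool at (60,90) and the candle at (495,150).
- **Bars:** the purple block at (271,300) and the black block at (331,368).

I'm choosing the red ball on the lever at (320,301) and the brass bars on the pan.

```bash
cat > m.py <<'E'
from h import *
s=ctrl.get_state(); Rt=R.from_rotvec(s["tool_rot"]).as_matrix(); print("tcp",s["position"].round(4),"\n",Rt.round(3))
for c in("top","scene"):
    im=ctrl.get_image(c); P=cloud(im); hsv=cv2.cvtColor(im["color"],cv2.COLOR_RGB2HSV)
    H,S,V=[hsv[...,i] for i in range(3)]
    z=P[...,2]; reg=(abs(P[...,0]-.56)<.16)&(abs(P[...,1]+.05)<.16)
    pan=(reg&(z>.045)&(z<.085)&(S<45)&(V>120)).astype(np.uint8)
    n,l,st,_=cv2.connectedComponentsWithStats(pan); k=1+np.argmax(st[1:,4]); pts=P[l==k]
    hull=np.zeros_like(pan); cs,_=cv2.findContours((l==k).astype(np.uint8),0,2); cv2.drawContours(hull,cs,-1,1,-1)
    r=cv2.minAreaRect((pts[:,:2]*1000).astype(np.float32)); print(c,"pan z",np.median(pts[:,2]).round(4),"rect",np.round(r[0],1),np.round(r[1],1),round(r[2],2))
    red=(((H<6)|(H>174))&(S>150)&(V>90)&(abs(P[...,0]-.47)<.06)&(abs(P[...,1]+.03)<.12)&(z>.04))
    if red.sum(): print("knob px",np.argwhere(red).mean(0)[::-1].round(1),"pts mean",P[red].mean(0).round(4),"max z",P[red][:,2].max().round(4),red.sum())
    yel=(hull>0)&(H>15)&(H<32)&(S>100)
    n,l,st,ce=cv2.connectedComponentsWithStats(yel.astype(np.uint8))
    for i in range(1,n):
        if st[i,4]>60:
            q=P[l==i]; q=q[q[:,2]>np.median(q[:,2])-.004]; rr=cv2.minAreaRect((q[:,:2]*1000).astype(np.float32)); print("bar",ce[i].round(),np.round(rr[0],1),np.round(rr[1],1),round(rr[2],1),np.median(q[:,2]).round(4))
E
python3 m.py; python3 -c "
import cv2;a=cv2.imread('pics/top0.png')[250:330,260:400];cv2.imwrite('pics/crop1.png',cv2.resize(a,None,fx=5,fy=5))"
```

```text
tcp [ 0.1487 -0.6328  0.2336] 
 [[ 0.973  0.229 -0.   ]
 [ 0.229 -0.973 -0.   ]
 [-0.     0.    -1.   ]]
top pan z 0.0752 rect [584.7 -44.6] [170.1 191.4] 79.32
knob px [319.7 300.9] pts mean [0.4676 0.0189 0.0952] max z 0.0999 88
bar [366. 219.] [604.8 -47.3] [42.8 20.4] 83.5 0.0886
bar [364. 237.] [482.7 -27.1] [ 42.8 209.2] 79.0 0.0885
bar [364. 259.] [539.3 -46.8] [42.9 20.1] 79.6 0.0887
bar [357. 276.] [450.8 -23.8] [ 42.3 146.2] 77.0 0.0884
scene pan z 0.0735 rect [586.  -43.9] [170.7 191.3] 79.45
knob px [278.9 194.1] pts mean [0.4735 0.0176 0.0911] max z 0.0974 67
bar [285. 261.] [ 758.9 -125.3] [ 55.5 423.1] 64.7 0.0867
bar [288. 298.] [ 795.2 -155.2] [ 16.9 333.2] 62.1 0.0887
```

View pics/crop1.png

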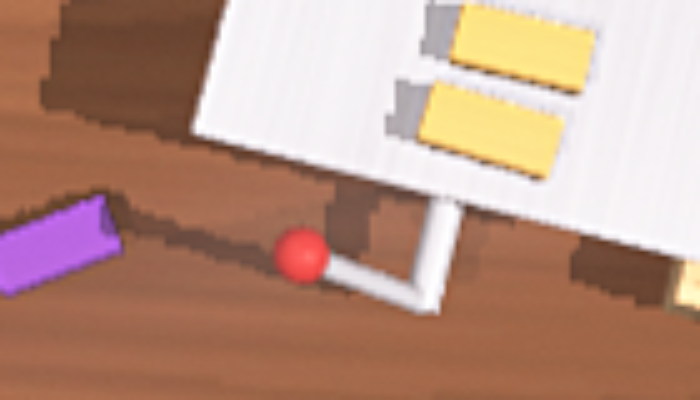

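The crop confirms the red ball on the lever handle. The purple block next to it is separate, and the pan frame is consistent with the description. Moving now.

```bash
cat > to.py <<'E'
# usage: to.py sx sy z (scale mm, TCP z) ... -> slides from the current pose
import sys; from h import *
s=ctrl.get_state(); Rt=R.from_rotvec(s["tool_rot"]).as_matrix(); a=np.radians(-10.65)
C=np.array([.585,-.0443]); X=np.array([np.cos(a),np.sin(a)]); Y=np.array([-X[1],X[0]])
p=s["position"]; d=p[:2]-C; print("t",s["time"].round(2),"now scale",(d@X*1000).round(1),(d@Y*1000).round(1),(p[2]*1000).round(1),"yaw",np.degrees(np.arctan2(Rt[1,0],Rt[0,0])).round(2),"F",s["ft_force"].round(1))
v=np.array(list(map(float,sys.argv[1:]))).reshape(-1,3)/1000
for t in v:
    w=np.r_[C+t[0]*X+t[1]*Y,t[2]]; print(t*1000,w.round(3),"slide",(Rt.T@(w-p)/.25).round(3))
E
python3 -m inch '[{"slide":[0.96,-0.595,0],"angular":[0,0,0.27],"claw":-1},{"slide":[0.96,-0.595,0],"angular":[0,0,0.54],"claw":-1},{"slide":[0.96,-0.595,0],"angular":[0,0,0.797],"claw":-1},{"slide":[0.96,-0.595,0],"angular":[0,0,0.797],"claw":-1},{"slide":[0.96,-0.595,0],"angular":[0,0,0.797],"claw":-1},{"slide":[0.96,-0.595,0],"angular":[0,0,0.797],"claw":-1},{"slide":[0.96,-0.595,0],"angular":[0,0,0.797],"claw":-1}]' 20; python3 to.py -126 -160 220 -126 85 180 -126 85 92
```

```text
time: 1.9
position: [0.3535, -0.4281, 0.2341]
tool_rot: [-3.128, 0.277, -0.004]
ft_force: [0.8, 0.9, 0.0]
grip_width: 0.444
grip_force: 0.0Traceback (most recent call last):
  File "to.py", line 5, in <module>
    p=s["position"]; d=p[:2]-C; print("t",s["time"].round(2),"now scale",(d@X*1000).round(1),(d@Y*1000).round(1),(p[2]*1000).round(1),"yaw",np.degrees(np.arctan2(Rt[1,0],Rt[0,0])).round(2),"F",s["ft_force"].round(1))
                                          ^^^^^^^^^^^^^^^
AttributeError: 'float' object has no attribute 'round'
```

```bash
sed -i 's/s\["time"\].round(2)/round(s["time"],2)/' to.py; python3 to.py -126 -160 220 -126 85 180 -126 85 92
```

```text
t 1.9 now scale -156.5 -419.9 234.1 yaw -10.11 F [0.8 0.9 0. ]
[-126. -160.  220.] [ 0.432 -0.178  0.22 ] slide [ 0.132 -1.038  0.058]
[-126.   85.  180.] [0.477 0.063 0.18 ] slide [ 0.141 -2.018  0.22 ]
[-126.   85.   92.] [0.477 0.063 0.092] slide [ 0.14  -2.018  0.572]
```

```bash
python3 -m inch '[{"slide":[0.14,-1,0.05],"angular":[0,0,0.02],"claw":-1},{"slide":[0.14,-1,0.05],"angular":[0,0,0.02],"claw":-1},{"slide":[0.14,-1,0.05],"angular":[0,0,0.02],"claw":-1},{"slide":[0.14,-1,0.05],"angular":[0,0,0.02],"claw":-1},{"slide":[0.14,-1,0.05],"angular":[0,0,0.02],"claw":-1},{"slide":[0.14,-1,0.05],"angular":[0,0,0.02],"claw":-1}]'; python3 to.py -126 85 150 -126 85 90
```

```text
time: 2.5
position: [0.4311, -0.1875, 0.2214]
tool_rot: [-3.126, 0.293, -0.002]
ft_force: [-0.2, -0.8, 0.1]
grip_width: 0.016
grip_force: 0.0
t 2.5 now scale -124.8 -169.2 221.4 yaw -10.72 F [-0.2 -0.8  0.1]
[-126.   85.  150.] [0.477 0.063 0.15 ] slide [-0.006 -1.016  0.287]
[-126.   85.   90.] [0.477 0.063 0.09 ] slide [-0.007 -1.016  0.527]
```

```bash
python3 -m inch '[{"slide":[0,-1,0.1],"angular":[0,0,0],"claw":-1},{"slide":[0,-1,0.1],"angular":[0,0,0],"claw":-1},{"slide":[0,-1,0.2],"angular":[0,0,0],"claw":-1},{"slide":[0,-1,0.2],"angular":[0,0,0],"claw":-1},{"slide":[0,-1,0.2],"angular":[0,0,0],"claw":-1},{"slide":[0,-1,0.2],"angular":[0,0,0],"claw":-1},{"slide":[0,-1,0.2],"angular":[0,0,0],"claw":-1}]'; python3 to.py -126 85 92 -126 -30 92
```

```text
time: 3.2
position: [0.4779, 0.0517, 0.1707]
tool_rot: [3.127, -0.305, -0.001]
ft_force: [-0.1, -0.6, -0.7]
grip_width: 0.007
grip_force: 0.0
t 3.2 now scale -123.0 74.6 170.7 yaw -11.13 F [-0.1 -0.6 -0.7]
[-126.   85.   92.] [0.477 0.063 0.092] slide [-0.012 -0.042  0.315]
[-126.  -30.   92.] [ 0.456 -0.05   0.092] slide [-0.008  0.418  0.315]
```

```bash
python3 -m inch '[{"slide":[-0.012,-0.04,0.16],"angular":[0,0,0],"claw":-1},{"slide":[-0.012,-0.04,0.315],"angular":[0,0,0],"claw":-1},{"slide":[-0.012,-0.04,0.315],"angular":[0,0,0],"claw":-1},{"slide":[-0.012,-0.04,0.315],"angular":[0,0,0],"claw":-1}]'; python3 to.py -126 -25 92
```

```text
time: 3.6
position: [0.4772, 0.0596, 0.0928]
tool_rot: [3.125, -0.313, -0.001]
ft_force: [0.8, -0.2, -0.5]
grip_width: 0.002
grip_force: 0.0
t 3.6 now scale -125.1 82.2 92.8 yaw -11.45 F [ 0.8 -0.2 -0.5]
[-126.  -25.   92.] [ 0.457 -0.046  0.092] slide [0.003 0.429 0.003]
```

```bash
python3 -m inch '[{"slide":[0,0.06,0],"angular":[0,0,-0.02],"claw":-1},{"slide":[0,0.12,0],"angular":[0,0,-0.02],"claw":-1},{"slide":[0,0.18,0],"angular":[0,0,-0.02],"claw":-1},{"slide":[0,0.24,0],"angular":[0,0,-0.02],"claw":-1},{"slide":[0,0.3,0],"angular":[0,0,-0.02],"claw":-1},{"slide":[0,0.35,0],"angular":[0,0,-0.02],"claw":-1},{"slide":[0,0.4,0],"angular":[0,0,-0.02],"claw":-1},{"slide":[0,0.43,0],"angular":[0,0,-0.02],"claw":-1},{"slide":[0,0.44,0],"angular":[0,0,-0.02],"claw":-1},{"slide":[0,0.44,0],"angular":[0,0,-0.02],"claw":-1}]'
cat > st.py <<'E'
from h import *
import sys
exec(open("m.py").read().split("for c in")[0]); n=sys.argv[1]
im=ctrl.get_image("scene"); a=im["color"][170:440,200:460]; cv2.imwrite(f"pics/{n}.png",cv2.resize(a,None,fx=2.2,fy=2.2)[...,::-1])
E
python3 st.py a1;python3 to.py
```

```text
time: 4.6
position: [0.4563, -0.047, 0.0935]
tool_rot: [3.127, -0.294, 0.003]
ft_force: [0.3, 0.2, 0.3]
grip_width: 0.005
grip_force: 0.0
tcp [ 0.4563 -0.047   0.0935] 
 [[ 0.982 -0.186  0.002]
 [-0.186 -0.982 -0.001]
 [ 0.002  0.001 -1.   ]]
t 4.65 now scale -126.3 -26.2 93.2 yaw -10.7 F [-0.4  0.1  0.8]
```

View pics/a1.png

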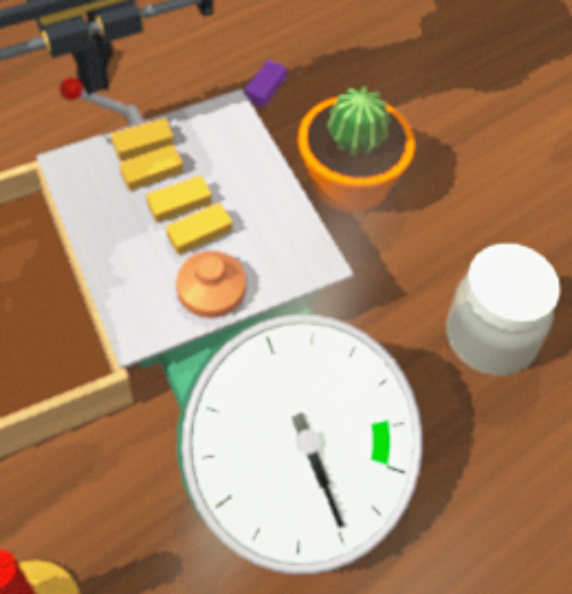

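The lever has swung over to its stop (knob at (70,88) in the crop), the pan has sunk, and the pointer reads roughly 3.1. I'll retreat and measure it properly.

```bash
python3 -m inch '[{"slide":[0,-0.05,-0.1],"angular":[0,0,0],"claw":-1},{"slide":[0,-0.05,-0.24],"angular":[0,0,0],"claw":-1},{"slide":[0,-0.1,-0.24],"angular":[0,0,0],"claw":-1},{"slide":[0.1,-0.3,-0.24],"angular":[0,0,0],"claw":-1},{"slide":[0.2,-0.36,-0.24],"angular":[0,0,0],"claw":-1},{"slide":[0.2,-0.36,-0.24],"angular":[0,0,0],"claw":-1}]'
cat > dial.py <<'E'
from h import *
a=np.radians(-10.65); C=np.array([.585,-.0443,0]); X=np.array([np.cos(a),np.sin(a),0]); Y=np.array([-X[1],X[0],0]); Z=np.array([0,0,1.])
W=lambda P:np.stack([(P-C)@X,(P-C)@Y,P[...,2]],-1)*1000
e0=np.cos(np.pi/6)*-X+.5*Z; e1=Y; n=.5*X+np.cos(np.pi/6)*Z
def lever_knob(im):
    P=W(cloud(im)); hsv=cv2.cvtColor(im["color"],cv2.COLOR_RGB2HSV)
    m=((hsv[...,0]<6)|(hsv[...,0]>174))&(hsv[...,1]>150)&(abs(P[...,0]+126)<25)&(abs(P[...,1])<80)&(P[...,2]>40)
    return P[m].mean(0).round(1) if m.sum()>5 else None
def read(cam="scene"):
    im=ctrl.get_image(cam); P=cloud(im); S=W(P); c=im["color"].astype(int); g=c.mean(-1); sp=c.max(-1)-c.min(-1)
    face=(abs(S[...,0]-190)<75)&(abs(S[...,1])<80)&(S[...,2]>30)&(S[...,2]<110)&(g>165)&(sp<40)
    nn,l,st,_=cv2.connectedComponentsWithStats(face.astype(np.uint8)); face=l==1+np.argmax(st[1:,4])
    d=P[face]; off=np.median(d@n); Q=d-((d@n)-off)[:,None]*n
    hull=cv2.convexHull(np.argwhere(face)[:,::-1].astype(np.int32)); inside=cv2.drawContours(np.zeros((480,640),np.uint8),[hull],-1,1,-1)>0
    K=im["camera_matrix"]; E=im["extrinsics"]; o=E[:3,3]
    def onpl(uv):
        r=np.stack([(uv[:,0]-K[0,2])/K[0,0],-(uv[:,1]-K[1,2])/K[1,1],-np.ones(len(uv))],-1)@E[:3,:3].T
        return o+r*((off-o@n)/(r@n))[:,None]
    H=onpl(hull[:,0].astype(float)); (cx,cy),rad=cv2.minEnclosingCircle((np.stack([H@e0,H@e1],-1)*1000).astype(np.float32))
    uv=np.argwhere(inside)[:,::-1]; G=onpl(uv.astype(float)); q=np.stack([G@e0*1000-cx,G@e1*1000-cy],-1); rr=np.hypot(*q.T); th=np.arctan2(q[:,1],q[:,0])%(2*np.pi)
    gg=g[uv[:,1],uv[:,0]]; cc=c[uv[:,1],uv[:,0]]
    gr=(cc[:,1]-cc[:,0]>60)&(cc[:,1]-cc[:,2]>60)&(rr<60); bl=(gg<80)&(rr>22)&(rr<52)&~gr
    v=np.exp(1j*th[bl]).mean() if bl.any() else 0
    print(cam,"rad",round(rad,1),"centre",W(np.median(Q,0)).round(),"green th",np.percentile(th[gr],[2,50,98]).round(3) if gr.any() else None,"pointer",round(float(np.angle(v)%(2*np.pi)),3),bl.sum(),"conc",round(abs(v),3),"t",round(ctrl.get_state()["time"],2))
    return im
if __name__=="__main__":
    for c in("scene","top"):
        im=read(c); print("knob",lever_knob(im))
E
python3 dial.py; python3 to.py
```

```text
time: 5.25
position: [0.5239, 0.0367, 0.1521]
tool_rot: [-3.125, 0.284, -0.002]
ft_force: [-0.6, -0.0, -0.7]
grip_width: 0.004
grip_force: 0.0
scene rad 74.5 centre [191.  -4.  67.] green th [1.757 2.    2.222] pointer 3.081 55 conc 0.999 t 5.3
knob [-121.4  -44.7   88.3]
top rad 75.8 centre [185.  -2.  71.] green th [1.794 2.009 2.234] pointer 3.088 21 conc 0.999 t 5.35
knob None
t 5.35 now scale -77.5 64.8 151.5 yaw -10.59 F [-0.9 -0.5 -0. ]
```

```bash
python3 m.py
```

```text
tcp [0.5208 0.0337 0.1515] 
 [[ 0.983 -0.184 -0.002]
 [-0.184 -0.983  0.001]
 [-0.002 -0.    -1.   ]]
top pan z 0.0591 rect [579.6 -72.1] [114.1 191.5] 79.44
scene pan z 0.0576 rect [585.5 -43.7] [170.2 192.5] 79.55
knob px [231.8 209.7] pts mean [ 0.4575 -0.0656  0.0883] max z 0.0936 80
bar [286. 267.] [ 758.6 -125.1] [ 55.1 424. ] 64.7 0.0707
bar [289. 303.] [ 791.6 -162.3] [ 16.2 332.5] 59.1 0.073
```

The pointer is near 3.07, since the green band reads about 0.02 high. Two bars should bring it to about 2.17, so I'll push bar_2 first.

```bash
python3 to.py -44.5 62 120 -44.5 62 75.5
```

```text
t 5.45 now scale -77.8 63.3 151.7 yaw -10.72 F [-0.1  0.2  0.6]
[-44.5  62.  120. ] [0.553 0.025 0.12 ] slide [0.133 0.005 0.127]
[-44.5  62.   75.5] [0.553 0.025 0.076] slide [0.134 0.005 0.305]
```

```bash
python3 -m inch '[{"slide":[0.134,0.005,0.1],"angular":[0,0,0],"claw":-1},{"slide":[0.134,0.005,0.2],"angular":[0,0,0],"claw":-1},{"slide":[0.134,0.005,0.305],"angular":[0,0,0],"claw":-1},{"slide":[0.134,0.005,0.305],"angular":[0,0,0],"claw":-1},{"slide":[0.134,0.005,0.305],"angular":[0,0,0],"claw":-1}]'; python3 to.py -44.5 -78 75.5; python3 - <<'E'
from h import *
im=ctrl.get_image("scene"); save(im,"b1f"); a=im["color"][190:340,180:380]; cv2.imwrite("pics/b1.png",cv2.resize(a,None,fx=3.5,fy=3.5)[...,::-1])
E
```

```text
time: 5.95
position: [0.5533, 0.0248, 0.0764]
tool_rot: [3.127, -0.294, -0.001]
ft_force: [0.8, 0.5, 0.8]
grip_width: 0.004
grip_force: 0.0
t 5.95 now scale -43.9 62.1 76.4 yaw -10.73 F [0.8 0.5 0.8]
[-44.5 -78.   75.5] [ 0.527 -0.113  0.076] slide [-0.002  0.56   0.004]
```

View pics/b1.png

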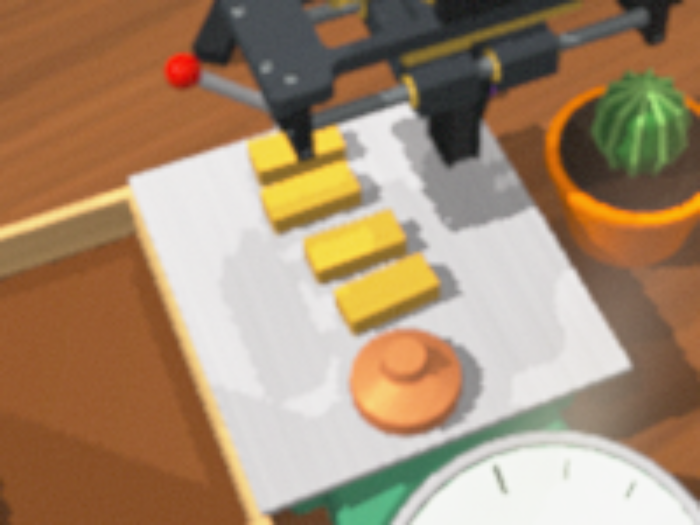

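The crop shows the closed fingers at (455,150), in line with bar_2 at (312,196). The other black part, at (305,140), is the end of the gripper's body, higher up. Pushing bar_2.

```bash
python3 -m inch '[{"slide":[0,0.08,0],"angular":[0,0,0],"claw":-1},{"slide":[0,0.14,0],"angular":[0,0,0],"claw":-1},{"slide":[0,0.2,0],"angular":[0,0,0],"claw":-1},{"slide":[0,0.27,0],"angular":[0,0,0],"claw":-1},{"slide":[0,0.36,0],"angular":[0,0,0],"claw":-1},{"slide":[0,0.46,0],"angular":[0,0,0],"claw":-1},{"slide":[0,0.57,0],"angular":[0,0,0],"claw":-1},{"slide":[0,0.57,0],"angular":[0,0,0],"claw":-1}]'; python3 -m inch '[{"slide":[0,0,-0.15],"angular":[0,0,0],"claw":-1},{"slide":[0,0,-0.28],"angular":[0,0,0],"claw":-1},{"slide":[0,-0.2,-0.28],"angular":[0,0,0],"claw":-1},{"slide":[0,-0.4,-0.28],"angular":[0,0,0],"claw":-1},{"slide":[0,-0.57,-0.28],"angular":[0,0,0],"claw":-1},{"slide":[0,-0.57,-0.28],"angular":[0,0,0],"claw":-1},{"slide":[0,-0.57,-0.28],"angular":[0,0,0],"claw":-1}]'; python3 dial.py; python3 to.py -12.5 62 78; python3 - <<'E'
from h import *
im=ctrl.get_image("scene"); a=im["color"][190:400,120:400]; cv2.imwrite("pics/b2.png",cv2.resize(a,None,fx=2.8,fy=2.8)[...,::-1])
E
```

```text
time: 6.8
position: [0.5276, -0.12, 0.078]
tool_rot: [3.123, -0.303, 0.004]
ft_force: [-0.8, 1.0, 0.3]
grip_width: 0.004
grip_force: 0.0
time: 7.5
position: [0.5544, 0.0275, 0.1476]
tool_rot: [3.128, -0.286, 0.004]
ft_force: [-0.1, -0.7, -0.9]
grip_width: 0.005
grip_force: 0.0
scene rad 74.4 centre [191.  -4.  67.] green th [1.754 1.998 2.224] pointer 2.694 44 conc 0.999 t 7.55
knob [-121.1  -44.4   88.3]
top rad 76.1 centre [188. -14.  69.] green th [1.887 2.108 2.248] pointer 2.776 24 conc 0.999 t 7.6
knob None
t 7.6 now scale -43.0 61.9 146.8 yaw -10.75 F [-0.3 -0.7 -0.7]
[-12.5  62.   78. ] [0.584 0.019 0.078] slide [ 0.122 -0.001  0.275]
```

View pics/b2.png

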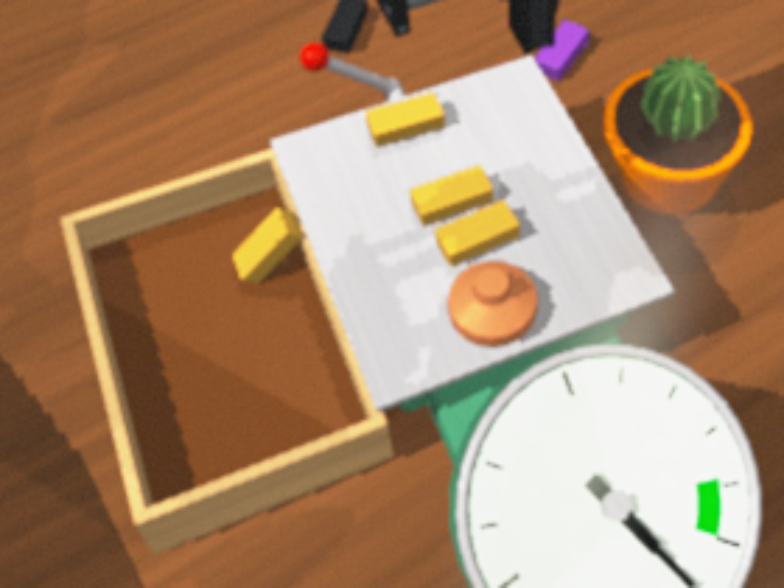

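Bar_2 has dropped into the tray (crop (265,245)), but it leans on the near wall. The reading of 2.69 is a little high, so I'll check the bar's height and read again.

```bash
cat > tb.py <<'E'
from dial import *
for c in("scene","top"):
    im=read(c); S=W(cloud(im)); hsv=cv2.cvtColor(im["color"],cv2.COLOR_RGB2HSV); H,s,V=[hsv[...,i] for i in range(3)]
    m=((H>20)&(H<32)&(s>130)&(V>130)&(S[...,1]<-60)&(S[...,1]>-215)&(abs(S[...,0]+7)<100)&(S[...,2]<75)).astype(np.uint8)
    k,l,st,_=cv2.connectedComponentsWithStats(m)
    for i in range(1,k):
        if st[i,4]>25: q=S[l==i]; print(" tray bar",c,st[i,4],"min",np.percentile(q,3,0).round(),"max",np.percentile(q,97,0).round()); o=np.argsort(q[:,2])[::-1][:3]; print(q[o].round())
    pan=(abs(S[...,0])<90)&(abs(S[...,1])<80)&(s<45)&(V>120); print(" pan z",np.median(S[pan][:,2]).round(2))
    t=(abs(S[...,0]+7)<80)&(S[...,1]<-75)&(S[...,1]>-100)&(S[...,2]<48)&(S[...,2]>36)&(m==0); print(" wall y",np.percentile(S[t][:,1],[5,50,95]).round(1) if t.any() else None,t.sum())
E
python3 tb.py
```

```text
scene rad 74.4 centre [191.  -4.  67.] green th [1.754 1.998 2.221] pointer 2.694 44 conc 0.999 t 7.7
 tray bar scene 207 min [ -50. -124.   23.] max [-33. -94.  50.]
[[-46. -95.  51.]
 [-38. -94.  51.]
 [-42. -94.  51.]]
 pan z 59.72
 wall y [-93.2 -85.7 -83.7] 239
top rad 76.1 centre [189. -15.  68.] green th [2.038 2.181 2.249] pointer 2.775 24 conc 0.999 t 7.75
 pan z 61.23
 wall y [-99.5 -90.5 -87.7] 47
```

```bash
cat > line.py <<'E'
# pointer direction by line fit, pivot by hub, angles calibrated against ticks/green (all rectified to the dial plane)
from dial import *
def rect(im):
    P=cloud(im); S=W(P); c=im["color"].astype(int); g=c.mean(-1); sp=c.max(-1)-c.min(-1)
    off=np.median(P[(abs(S[...,0]-190)<50)&(abs(S[...,1])<50)&(S[...,2]>40)&(g>165)&(sp<40)]@n)
    K=im["camera_matrix"]; E=im["extrinsics"]; D=C+X*.19; D=D+n*(off-D@n)
    r=np.linspace(-.08,.08,641); A,B=np.meshgrid(r,r,indexing="ij")
    G=D-A[...,None]*e0+B[...,None]*e1   # row down = -e0, col right = e1 ; 0.25 mm/px
    q=(G-E[:3,3])@E[:3,:3]
    mx=(q[...,0]/-q[...,2]*K[0,0]+K[0,2]).astype(np.float32); my=(q[...,1]/q[...,2]*K[1,1]+K[1,2]).astype(np.float32)
    return cv2.remap(im["color"],mx,my,cv2.INTER_CUBIC)
if __name__=="__main__":
    import sys
    a=rect(ctrl.get_image("scene")); g=a.astype(int); gr=(g[...,1]-g[...,0]>60)&(g[...,1]-g[...,2]>60)
    cv2.imwrite(f"pics/{sys.argv[1]}.png",a[...,::-1])
    dk=(g.max(-1)<100); k,l,st,ce=cv2.connectedComponentsWithStats(dk.astype(np.uint8))
    yy,xx=np.mgrid[:641,:641]; near=np.hypot(xx-320,yy-320)<215; m=dk&near
    vx,vy,x0,y0=cv2.fitLine(np.argwhere(m)[:,::-1].astype(np.float32),cv2.DIST_HUBER,0,.01,.01).ravel()
    t=np.arctan2(vx,-vy); print("pointer line (mod pi)",round(t%np.pi,3),"through",x0,y0,m.sum(),"green centroid",np.argwhere(gr&near)[:,::-1].mean(0))
E
python3 line.py d1
```

```text
pointer line (mod pi) 2.948 through 379.48447 354.03903 6760 green centroid [496.32720953 273.01216485]
```

View pics/d1.png

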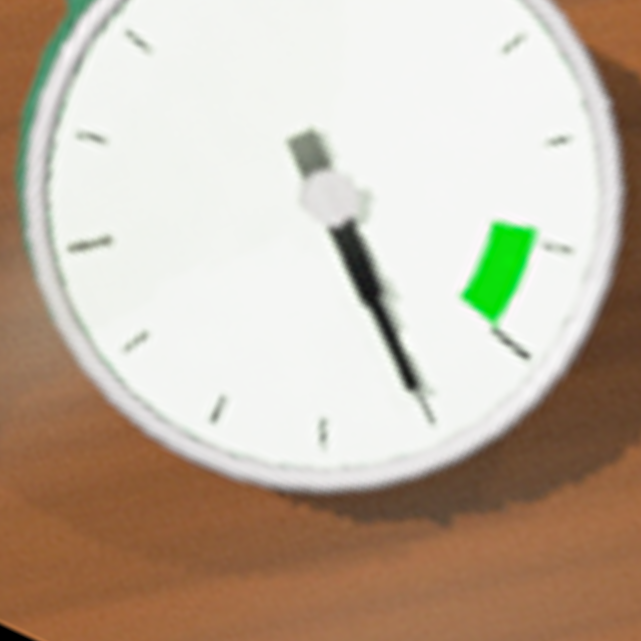

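In the rectified dial the pointer lies on the 2.70 tick, so it reads about 2.71 and a bar is about 0.43. The third bar will probably be needed too. Pushing bar_3 now, a little faster at the end.

```bash
python3 -m inch '[{"slide":[0.125,0,0.1],"angular":[0,0,0],"claw":-1},{"slide":[0.125,0,0.2],"angular":[0,0,0],"claw":-1},{"slide":[0.125,0,0.28],"angular":[0,0,0],"claw":-1},{"slide":[0.125,0,0.28],"angular":[0,0,0],"claw":-1},{"slide":[0.125,0,0.28],"angular":[0,0,0],"claw":-1}]'; python3 to.py -12.5 -82 77.5
```

```text
time: 8.3
position: [0.5846, 0.0192, 0.0762]
tool_rot: [-3.128, 0.294, 0.001]
ft_force: [-0.0, 0.1, 1.0]
grip_width: 0.007
grip_force: 0.0
t 8.3 now scale -12.2 62.4 76.2 yaw -10.73 F [-0.   0.1  1. ]
[-12.5 -82.   77.5] [ 0.558 -0.123  0.078] slide [-0.     0.577 -0.005]
```

```bash
python3 -m inch '[{"slide":[0,0.08,-0.005],"angular":[0,0,0],"claw":-1},{"slide":[0,0.14,-0.005],"angular":[0,0,0],"claw":-1},{"slide":[0,0.21,-0.005],"angular":[0,0,0],"claw":-1},{"slide":[0,0.3,-0.005],"angular":[0,0,0],"claw":-1},{"slide":[0,0.44,-0.005],"angular":[0,0,0],"claw":-1},{"slide":[0,0.58,-0.005],"angular":[0,0,0],"claw":-1},{"slide":[0,0.58,-0.005],"angular":[0,0,0],"claw":-1}]'; python3 -m inch '[{"slide":[0,0,-0.15],"angular":[0,0,0],"claw":-1},{"slide":[0,0,-0.28],"angular":[0,0,0],"claw":-1},{"slide":[-0.1,-0.2,-0.28],"angular":[0,0,0],"claw":-1},{"slide":[-0.25,-0.4,-0.28],"angular":[0,0,0],"claw":-1},{"slide":[-0.25,-0.57,-0.28],"angular":[0,0,0],"claw":-1},{"slide":[-0.25,-0.57,-0.28],"angular":[0,0,0],"claw":-1},{"slide":[-0.25,-0.57,-0.28],"angular":[0,0,0],"claw":-1}]'; python3 tb.py; python3 to.py -76.5 62 79; python3 - <<'E'
from h import *
im=ctrl.get_image("scene"); a=im["color"][190:440,120:400]; cv2.imwrite("pics/b3.png",cv2.resize(a,None,fx=2.4,fy=2.4,interpolation=2)[...,::-1])
E
```

```text
time: 9.0
position: [0.5568, -0.1308, 0.0782]
tool_rot: [3.122, -0.307, 0.001]
ft_force: [-0.0, -0.3, 0.6]
grip_width: 0.003
grip_force: 0.0
time: 9.7
position: [0.523, 0.0312, 0.1485]
tool_rot: [3.128, -0.285, 0.003]
ft_force: [-0.5, -0.8, 0.5]
grip_width: 0.006
grip_force: 0.0
scene rad 74.5 centre [191.  -4.  67.] green th [1.756 2.003 2.241] pointer 2.278 46 conc 0.999 t 9.75
 tray bar scene 206 min [ -50. -124.   22.] max [-33. -94.  49.]
[[-39. -95.  52.]
 [-36. -94.  50.]
 [-39. -95.  50.]]
 tray bar scene 288 min [ -16. -129.   19.] max [  1. -90.  27.]
[[  -2. -118.   27.]
 [   1. -112.   27.]
 [ -10. -119.   27.]]
 pan z 62.07
 wall y [-92.4 -85.6 -83.5] 257
top rad 76.1 centre [186.  -3.  71.] green th [1.805 2.043 2.268] pointer 2.398 29 conc 0.998 t 9.8
 pan z 63.56
 wall y [-99.2 -91.  -87.7] 44
t 9.8 now scale -74.0 59.1 147.7 yaw -10.76 F [-0.4 -0.9 -1.1]
[-76.5  62.   79. ] [0.521 0.031 0.079] slide [-0.01  -0.012  0.275]
```

View pics/b3.png

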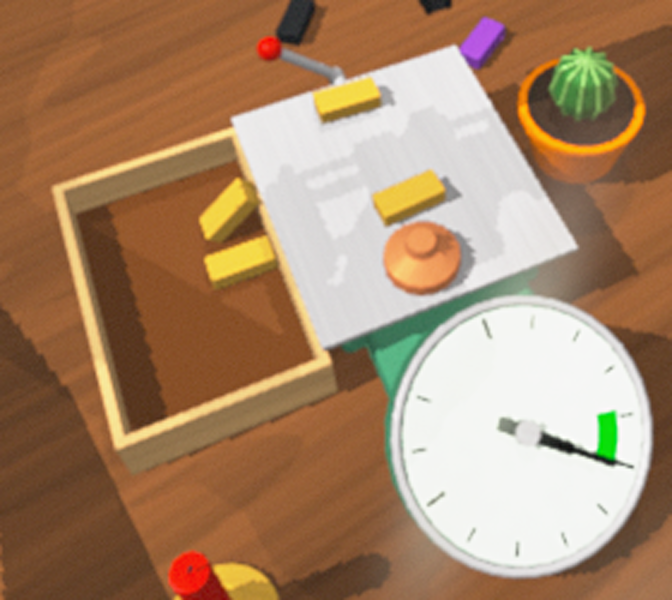

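The pointer reads about 2.27, just past the band (it lies on the 2.25 tick), so a third bar has to go. Bar_4 would drop mid-tray, clear of the end wall and of both fallen bars, and it is about 12 mm from the button. I'll push that one.

```bash
python3 -m inch '[{"slide":[0.2,-0.01,0],"angular":[0,0,0],"claw":-1},{"slide":[0.373,-0.012,0.05],"angular":[0,0,0],"claw":-1},{"slide":[0.373,-0.012,0.15],"angular":[0,0,0],"claw":-1},{"slide":[0.373,-0.012,0.275],"angular":[0,0,0],"claw":-1},{"slide":[0.373,-0.012,0.275],"angular":[0,0,0],"claw":-1},{"slide":[0.373,-0.012,0.275],"angular":[0,0,0],"claw":-1}]'; python3 to.py 19 -84 79.5; python3 - <<'E'
from dial import *
im=ctrl.get_image("scene"); S=W(cloud(im)); hsv=cv2.cvtColor(im["color"],cv2.COLOR_RGB2HSV); H,s,V=[hsv[...,i] for i in range(3)]
on=(abs(S[...,0])<95)&(abs(S[...,1])<82)&(S[...,2]>55)
for nm,m in(("bar",on&(H>20)&(H<32)&(s>130)&(S[...,2]>72)),("button",on&(H>3)&(H<17)&(s>90))):
    k,l,st,_=cv2.connectedComponentsWithStats(m.astype(np.uint8))
    for i in range(1,k):
        if st[i,4]>40: q=S[l==i]; print(nm,st[i,4],np.percentile(q,2,0).round(),np.percentile(q,98,0).round())
E
```

```text
time: 10.45
position: [0.6146, 0.013, 0.0783]
tool_rot: [3.127, -0.296, -0.003]
ft_force: [0.0, 0.0, -0.1]
grip_width: 0.004
grip_force: 0.0
t 10.45 now scale 18.5 61.7 78.3 yaw -10.81 F [ 0.   0.  -0.1]
[ 19.  -84.   79.5] [ 0.588 -0.13   0.08 ] slide [ 0.003  0.583 -0.005]
bar 67 [ -5.  14. 153.] [  1.  40. 169.]
bar 97 [ 31.  30. 147.] [ 43.  81. 166.]
bar 87 [-79. -29.  73.] [-62. -13.  77.]
bar 274 [ 15. -20.  73.] [32. 21. 77.]
button 680 [ 49. -31.  64.] [90. 12. 91.]
```

```bash
python3 -m inch '[{"slide":[0.01,0.08,-0.005],"angular":[0,0,0],"claw":-1},{"slide":[0.01,0.14,-0.005],"angular":[0,0,0],"claw":-1},{"slide":[0.01,0.21,-0.005],"angular":[0,0,0],"claw":-1},{"slide":[0.01,0.3,-0.005],"angular":[0,0,0],"claw":-1},{"slide":[0.01,0.44,-0.005],"angular":[0,0,0],"claw":-1},{"slide":[0.01,0.58,-0.005],"angular":[0,0,0],"claw":-1},{"slide":[0.01,0.58,-0.005],"angular":[0,0,0],"claw":-1}]'; python3 -m inch '[{"slide":[0,0,-0.15],"angular":[0,0,0],"claw":-1},{"slide":[0,0,-0.28],"angular":[0,0,0],"claw":-1},{"slide":[-0.1,-0.2,-0.28],"angular":[0,0,0],"claw":-1},{"slide":[-0.25,-0.4,-0.28],"angular":[0,0,0],"claw":-1},{"slide":[-0.35,-0.57,-0.28],"angular":[0,0,0],"claw":-1},{"slide":[-0.35,-0.57,-0.28],"angular":[0,0,0],"claw":-1},{"slide":[-0.35,-0.57,-0.28],"angular":[0,0,0],"claw":-1}]'; python3 tb.py; python3 to.py -42 -113 120; python3 - <<'E'
from h import *
im=ctrl.get_image("scene"); a=im["color"][190:440,120:400]; cv2.imwrite("pics/b4.png",cv2.resize(a,None,fx=2.4,fy=2.4,interpolation=2)[...,::-1])
E
```

```text
time: 11.2
position: [0.5894, -0.1373, 0.0808]
tool_rot: [3.121, -0.308, 0.001]
ft_force: [0.2, 0.0, 0.1]
grip_width: 0.006
grip_force: 0.0
time: 11.9
position: [0.5304, 0.0311, 0.1511]
tool_rot: [3.128, -0.284, 0.003]
ft_force: [0.8, -0.1, 0.7]
grip_width: 0.008
grip_force: 0.0
scene rad 74.4 centre [191.  -4.  67.] green th [1.753 2.025 2.221] pointer 1.861 52 conc 0.999 t 11.95
 tray bar scene 223 min [ -50. -124.   22.] max [-33. -93.  50.]
[[-43. -94.  52.]
 [-42. -94.  51.]
 [-45. -95.  51.]]
 tray bar scene 281 min [ -16. -130.   22.] max [  1. -90.  27.]
[[  -4. -119.   28.]
 [  -2. -106.   27.]
 [  -6. -123.   27.]]
 tray bar scene 297 min [  11. -129.   22.] max [ 29. -90.  27.]
[[  27.  -91.   28.]
 [  30.  -92.   28.]
 [  29. -128.   27.]]
 pan z 64.44
 wall y [-94.2 -85.5 -83.3] 266
top rad 76.1 centre [187.  -6.  70.] green th [1.802 2.076 2.246] pointer 1.992 28 conc 0.998 t 12.0
 pan z 65.83
 wall y [-99.6 -90.8 -87.9] 49
t 12.0 now scale -65.5 59.6 150.5 yaw -10.73 F [ 0.4 -0.3 -0.3]
[ -42. -113.  120.] [ 0.523 -0.148  0.12 ] slide [0.095 0.69  0.123]
```

View pics/b4.png

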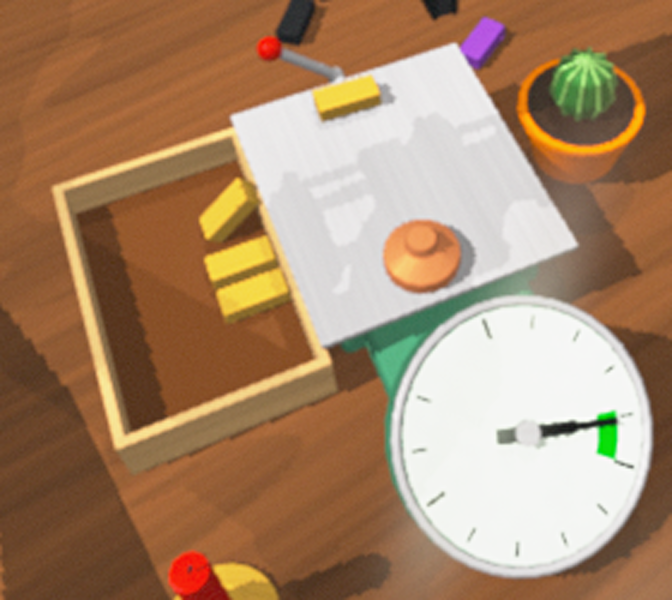

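The pointer now stands in the green band at about 1.84, and the button and bar_1 are still on the pan. Bar_2 still leans on the tray wall (crop (228,210), top at z 51), so I'll pick it up and lay it flat. That needs the tool turned 90 degrees.

```bash
python3 -c "
from bench import ctrl;print(ctrl.get_state()['joint_positions'].round(2))"; python3 -m inch '[{"slide":[0.05,0.2,0],"angular":[0,0,0],"claw":-0.26},{"slide":[0.095,0.4,0],"angular":[0,0,-0.25],"claw":-0.26},{"slide":[0.095,0.6,0],"angular":[0,0,-0.5],"claw":-0.26},{"slide":[0.095,0.66,0],"angular":[0,0,-0.75],"claw":-0.26},{"slide":[0.095,0.66,0],"angular":[0,0,-1],"claw":-0.26},{"slide":[0.095,0.66,0],"angular":[0,0,-1],"claw":-0.26}]' 12;  python3 -c "
from bench import ctrl;print(ctrl.get_state()['joint_positions'].round(2))"
```

```text
[ 0.63  0.21 -0.81  1.83  0.16  1.17 -1.99]
time: 12.65
position: [0.5234, -0.1422, 0.1495]
tool_rot: [-3.098, -0.518, 0.0]
ft_force: [0.6, 0.9, 0.6]
grip_width: 0.36
grip_force: 0.0
[ 0.91  0.23 -0.77  1.8   0.17  1.18 -1.16]
```

```bash
python3 -m inch '[{"slide":[0,0,0],"angular":[0,0,-0.28],"claw":-0.26},{"slide":[0,0,0],"angular":[0,0,-0.56],"claw":-0.26},{"slide":[0,0,0],"angular":[0,0,-0.84],"claw":-0.26},{"slide":[0,0,0],"angular":[0,0,-1],"claw":-0.26}]';python3 -m inch '[{"slide":[0,0,0],"angular":[0,0,-0.28],"claw":-0.26},{"slide":[0,0,0],"angular":[0,0,-0.56],"claw":-0.26},{"slide":[0,0,0],"angular":[0,0,-0.84],"claw":-0.26},{"slide":[0,0,0],"angular":[0,0,-1],"claw":-0.26},{"slide":[0,0,0],"angular":[0,0,-1],"claw":-0.26}]'; python3 to.py -41.5 -105 80 -41.5 -105 41 -41.5 -145 60
python3 - <<'E'
from dial import *
s=ctrl.get_state(); T=np.eye(4); T[:3,:3]=R.from_rotvec(s["tool_rot"]).as_matrix(); T[:3,3]=s["position"]
im=ctrl.get_image("wrist"); save(im,"w1"); S=W(cloud(im,T@im["tool_from_camera"])); hsv=cv2.cvtColor(im["color"],cv2.COLOR_RGB2HSV); H,sa,V=[hsv[...,i] for i in range(3)]
m=((H>18)&(H<33)&(sa>110)&(S[...,1]<-85)&(S[...,1]>-200)&(S[...,2]<65)).astype(np.uint8); k,l,st,_=cv2.connectedComponentsWithStats(m)
for i in range(1,k):
    if st[i,4]>300: q=S[l==i]; print(st[i,4],np.percentile(q,2,0).round(),np.percentile(q,98,0).round(),cv2.minAreaRect(q[:,:2].astype(np.float32)))
E
```

```text
time: 13.05
position: [0.5239, -0.1393, 0.1497]
tool_rot: [-2.855, -1.311, -0.0]
ft_force: [-0.5, -0.1, 1.0]
grip_width: 0.373
grip_force: 0.0
time: 13.55
position: [0.5239, -0.1393, 0.1497]
tool_rot: [-2.422, -2.001, -0.0]
ft_force: [0.5, 0.5, -0.1]
grip_width: 0.371
grip_force: 0.0
t 13.55 now scale -42.5 -104.6 149.7 yaw 79.12 F [ 0.5  0.5 -0.1]
[ -41.5 -105.    80. ] [ 0.525 -0.14   0.08 ] slide [-0.002  0.004  0.279]
[ -41.5 -105.    41. ] [ 0.525 -0.14   0.041] slide [-0.002  0.004  0.435]
[ -41.5 -145.    60. ] [ 0.517 -0.179  0.06 ] slide [-0.162  0.005  0.359]
1507 [ -17. -131.   23.] [  1. -95.  26.] ((-8.391679763793945, -112.98483276367188), (38.33658981323242, 19.63610076904297), 89.8315200805664)
1442 [  10. -130.   23.] [ 28. -95.  26.] ((19.250350952148438, -112.78697967529297), (37.780067443847656, 19.230209350585938), 89.87366485595703)
1048 [ -52. -126.   23.] [-33. -95.  50.] ((-42.58108139038086, -110.87158203125), (19.279155731201172, 32.29282760620117), 0.31849783658981323)
```

Wrist data: bar_2 is centred at x -42.6 with no yaw, so it is right under the gripper. Descending and gripping.

```bash
python3 -m inch '[{"slide":[0,0,0.15],"angular":[0,0,0],"claw":-0.26},{"slide":[0,0,0.3],"angular":[0,0,0],"claw":-0.26},{"slide":[0,0,0.38],"angular":[0,0,0],"claw":-0.26},{"slide":[0,0,0.435],"angular":[0,0,0],"claw":-0.26},{"slide":[0,0,0.435],"angular":[0,0,0],"claw":-0.26},{"slide":[0,0,0.435],"angular":[0,0,0],"claw":-1},{"slide":[0,0,0.435],"angular":[0,0,0],"claw":-1},{"slide":[0,0,0.435],"angular":[0,0,0],"claw":-1},{"slide":[0,0,0.435],"angular":[0,0,0],"claw":-1}]' 15; python3 to.py
```

```text
time: 14.5
position: [0.5248, -0.139, 0.0423]
tool_rot: [2.417, 2.003, 0.002]
ft_force: [-0.4, 1.4, 3.2]
grip_width: 0.228
grip_force: 15.0
t 14.5 now scale -41.6 -104.2 42.3 yaw 79.29 F [-0.4  1.4  3.2]
```

```bash
python3 -m inch '[{"slide":[-0.03,0,-0.02],"angular":[0,0,0],"claw":-1},{"slide":[-0.08,0,-0.05],"angular":[0,0,0],"claw":-1},{"slide":[-0.14,0,-0.05],"angular":[0,0,0],"claw":-1},{"slide":[-0.2,0,-0.03],"angular":[0,0,0],"claw":-1},{"slide":[-0.2,0,-0.015],"angular":[0,0,0],"claw":-1},{"slide":[-0.2,0,-0.015],"angular":[0,0,0],"claw":-1},{"slide":[-0.2,0,-0.015],"angular":[0,0,0],"claw":-0.3},{"slide":[-0.2,0,-0.015],"angular":[0,0,0],"claw":-0.3},{"slide":[-0.2,0,-0.015],"angular":[0,0,0],"claw":-0.3}]'; python3 -m inch '[{"slide":[0,0,-0.2],"angular":[0,0,0],"claw":-0.3},{"slide":[0,0,-0.4],"angular":[0,0,0],"claw":-0.3},{"slide":[-0.3,0,-0.5],"angular":[0,0,0],"claw":-0.3},{"slide":[-0.6,0,-0.5],"angular":[0,0,0],"claw":-0.3},{"slide":[-0.9,0,-0.5],"angular":[0,0,0],"claw":-0.3},{"slide":[-0.9,0,-0.5],"angular":[0,0,0],"claw":-0.3},{"slide":[-0.9,0,-0.5],"angular":[0,0,0],"claw":-0.3}]'; python3 tb.py; python3 - <<'E'
from dial import *
im=ctrl.get_image("scene"); print("knob",lever_knob(im)); cv2.imwrite("pics/f.png",im["color"][...,::-1])
top=ctrl.get_image("top")
for q in("cactus_pot","jar","candle"):
    for r in ctrl.find_in(q,"top")[:1]: print(q,np.round(r["bbox"]))
E
```

```text
time: 15.4
position: [0.5148, -0.1872, 0.045]
tool_rot: [2.417, 2.006, 0.001]
ft_force: [0.3, -0.3, -0.3]
grip_width: 0.335
grip_force: 0.0
time: 16.1
position: [0.4706, -0.4142, 0.1699]
tool_rot: [2.423, 1.998, -0.003]
ft_force: [0.9, -0.3, 0.6]
grip_width: 0.352
grip_force: 0.0
scene rad 74.5 centre [191.  -4.  67.] green th [1.755 2.026 2.223] pointer 1.865 51 conc 0.999 t 16.15
 tray bar scene 247 min [  13. -129.   22.] max [ 29. -90.  26.]
[[  26. -113.   27.]
 [  18. -124.   27.]
 [  27. -120.   27.]]
 pan z 64.4
 wall y [-86.9 -85.1 -83.3] 219
top rad 76.2 centre [185.  -2.  71.] green th [1.803 2.077 2.247] pointer 2.001 29 conc 0.997 t 16.2
 pan z 65.96
 wall y None 0
knob [-121.2  -44.6   88.4]
cactus_pot [276. 224.  53.  51.]
jar [287. 132.  36.  50.]
candle [488. 159.  41.  42.]
```

View pics/f.png

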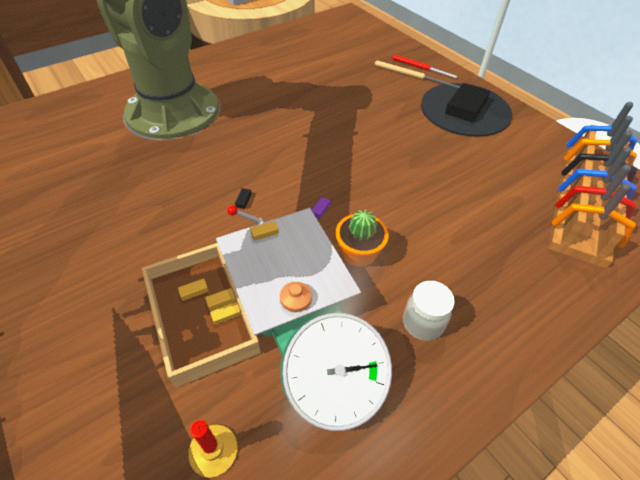

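The final view shows three bars lying flat in the tray at (193,290), (220,298) and (225,312). Bar_1 and the button are still on the pan, the lock is fully open, and the pointer rests in the green band at (373,369). The pot, jar and candle have not moved.

```bash
python3 -c "
from bench import ctrl;print(ctrl.close_job())"
```

```text
the job is handed in; nothing more can be done
None
```

The job is handed in: the pan lock is fully open, three bars lie in the tray, bar_1 and the copper button are still on the pan, and the pointer rests in the green band at about 1.85 rad; the pot, jar and candle were not moved.

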